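# Make up two lock orders in the locksmith's trays

## Robot

A 6-joint arm with a two-finger parallel gripper is mounted at the origin on the work surface. World frame = base frame: x ahead of the robot, y to its left, z up, the work surface at z = 0. Lengths are in m, angles in rad, forces in N, time in s.
With the tool pointing down it reaches from about 0.3 to 0.775 m from the base axis. Payload 14.6 kg.
Tool frame: the origin (TCP) lies at the very end of the fingers, on their centre line; the grasp point (between the pads) lies 19 mm behind it; z points along the fingers, y is the line along which they close (so a half turn about z gives the same grasp; the last joint's range is limited). The gripper opens to 94 mm and grips with 3 to 60 N. Pads are 16 mm wide; open, the fingers measure 119 mm over their backs; the gripper's body (75 mm by 177 mm) begins 78 mm behind the grasp point.
Start: joints at [-1.412, 0.3, 1.521, -0, 1.321, -0.067], TCP at [0.123, -0.536, 0.185] pointing down, gripper open.
Joint ranges: [-3.03, 3.03], [-0.79, 2.21], [0.23, 2.52], [-1.04, 4.18], [0, 3.07], [-2.55, 2.55]. Speed limits (rad/s): [2.22, 2.22, 2.57, 3.14, 3.14, 3.14].

## Interface

Orientations are given as [roll, pitch, yaw] about the fixed x, y, z axes, in that order (R = Rz(yaw) Ry(pitch) Rx(roll)).
In Python, from station import ctrl gives the robot as it stands.
- The arm moves only by the tool move_arm, never from a script. Its argument "targets" is a list of rows, each a list of 6 numbers: the shift along the tool's x, y, z in units of 1000 mm (1.0 is 1000 mm), then the turn, a rotation vector about the tool's x, y, z in units of 30 degrees (1.0 is 30 degrees). In form: [[tx, ty, tz, ax, ay, az], ...]. A call has exactly 5 rows; each row is the pose to reach, as a shift and turn from the pose commanded when the call began, along the tool's axes at that moment; what a row does not reach only later rows make up. A row lasts 1/12 s, in which the tool goes at most 41.7 mm and 7.16 degrees, less where a joint would pass 70% of its speed; a pose out of reach is approached as far as the arm can. A call with a number of a shift or a turn outside -1 to 1 is refused whole. A call with a gripper value outside its range is refused whole. "fingers" is the opening, from -1 (shut) to 1 (fully open), set as the call begins (left out, the last holds). The fingers move at their own pace and stop on an object; "grip_force" is the grip in N (left out, the last holds). Time passes only in rows, so rows that repeat a pose let the fingers close, or fill a call up. It gives the time, the measured TCP pose, the force and the opening at its end, in the units of the state.
- ctrl.get_obs(): the state, without advancing time (a new reading comes with each control period).
- ctrl.camera(name): name is "scene" or "top" or "wrist"; returns the picture (400x640x3 uint8, red, green, blue); there is no depth.
- ctrl.camera_info(name): a dict with "fx", "fy", "cx", "cy" (pixels), "rvec" (rotation vector, rad) and "tvec" (3), from world to camera coordinates, as OpenCV has them. Camera axes: x right, y down, z forward; pixel columns grow to the right and rows downward; lengths in m; the calibration is good to about 2 mm. A picture is of the moment at which its call begins: read the wrist's pose just before it. camera_info takes no time and is no camera call; for the wrist camera it gives the pose at the moment of the call.
- ctrl.hand_in(): hands the job in, once; it reports no verdict.
The state is a dict: "time_s": time; "qpos": joint angles; "joint_vel": joint speeds; "tau": joint torques, N m; "ee_pos": TCP position; "eef_rot": TCP orientation; "force": force on the tool from outside, world axes, zero at the start; "moment": the same for the moment, N m; "grip_width": finger opening in m.
Only numpy, scipy, OpenCV 4.12 (cv2) and the standard library are available. Lean on these libraries where they do the work, as an engineer would, in place of code of your own. Each camera call takes 0.05 s, during which the arm holds its last target. There are 200 camera calls.

## Task

Make up two lock orders from the stock on the bench. In the three-pocket tray, starting at its white card, put the round door knob, then the tall slim cylinder in the middle, then the thumb-turn; in the two-pocket tray put the large padlock in the pocket next to the card and the short stout cylinder in the other. Set every part down (do not drop it) upright, near the middle of its pocket, and leave the small padlock, the screwdriver and the jar where they are.

Things in the scene. Friction and masses are not known exactly. Their poses are not given: they have to be found in the camera images.
- knob_c (a point): Round steel door knob, standing on its flange: flange dia 48 x 6 mm, neck dia 26, head dia 44 mm with a straight side from 18 to 42 mm above its underside; total height 50 mm. Stands upright, z axis up. The point is on its axis, half-way up. 25 mm above its underside. About 0.3 kg.
- tall_cyl_c (a point): Tall slim brass lock cylinder: plain cylinder dia 26 mm, 58 mm high, keyway slot on its top face. Stands upright, z axis up. The point is on its axis, half-way up. 29 mm above its underside. About 0.2 kg.
- thumbturn_c (a point): Steel thumb-turn: round base dia 42 mm, 14 mm high, with an upright flat thumb bar on top, 34 mm long (its x axis) and 10 mm thick (its y axis), reaching from 14 to 41 mm above its underside. Stands upright, z axis up. The point is on its axis, half-way up. 20.5 mm above its underside. About 0.2 kg.
- big_padlock_c (a point): Large brass padlock standing on its body with the closed steel shackle up: body 50 mm wide (its x axis), 26 mm thick (its y axis), 40 mm high; the shackle (8 mm bar, in the x-z plane) rises to 68 mm above the underside. Stands upright, z axis up. The point is on its axis, half-way up. 34 mm above its underside. About 0.4 kg.
- stout_cyl_c (a point): Short stout brass lock cylinder: plain cylinder dia 40 mm, 40 mm high, keyway slot on its top face. Stands upright, z axis up. The point is on its axis, half-way up. 20 mm above its underside. About 0.3 kg.
- small_padlock_c (a point): Small brass padlock, same form as the large one, to stay in stock: body 30 mm wide (x), 16 mm thick (y), 25 mm high, shackle to 42 mm. Stands upright, z axis up. The point is on its axis, half-way up. 21 mm above its underside.
- tray3: Flat grey order tray, fixed to the bench: three pockets in a row along its x axis. Origin: under the centre of the row, at bench level. Its +x end has a 28 mm lip with a flat white card (card end). Pockets 72 mm square inside, centres at x = +75 (by the card), 0 (middle), -75 mm (last), y = 0; floor 3 mm, rims and dividers (3 mm thick) 8 mm above the bench. 228 x 78 mm without the lip.
- tray2: Flat grey order tray, fixed to the bench: two pockets in a row along its x axis. Origin: under the centre of the row, at bench level. Its +x end has a 28 mm lip with a flat white card (card end). Pockets 72 mm square inside, centres at x = +37.5 (by the card), -37.5 mm (other), y = 0; floor 3 mm, rims and dividers (3 mm thick) 8 mm above the bench. 153 x 78 mm without the lip.
- driver_c (a point): Screwdriver, 170 mm long, lying crosswise on the bench just beyond the stock; under 35 mm high. To be left alone. The point is near its middle, 12 mm above the bench.
- jar_c (a point): Small glass jar with a steel lid, dia 44 mm, 55 mm high, standing beyond the stock beside the screwdriver. To be left alone. The point is at its centre, 27.5 mm above the bench.
Mind the look-alikes: they are no part of the job. Leave any yellow look-alike of the tray2 alone.

How it is judged:
At the end, for the whole second after the job is handed in: All five parts stand in the pockets the goal names, each within 15 mm of its pocket's centre along and across the tray, on the pocket floor (height within 5 mm), upright within 0.15 rad, released and at rest (x of knob_c in the frame of tray3 between 0.06 and 0.09 m and y of knob_c in the frame of tray3 between -0.015 and 0.015 m and z of knob_c in the frame of tray3 between 0.023 and 0.033 m and angle between each of knob_c, tall_cyl_c, thumbturn_c, big_padlock_c, stout_cyl_c's own z axis and vertical below 0.15 rad and linear speed of each of knob, tall_cyl, thumbturn, big_padlock, stout_cyl below 0.02 m/s and angular speed of each of knob, tall_cyl, thumbturn, big_padlock, stout_cyl below 0.2 rad/s and x of tall_cyl_c in the frame of tray3 between -0.015 and 0.015 m and y of tall_cyl_c in the frame of tray3 between -0.015 and 0.015 m and z of tall_cyl_c in the frame of tray3 between 0.027 and 0.037 m and x of thumbturn_c in the frame of tray3 between -0.09 and -0.06 m and y of thumbturn_c in the frame of tray3 between -0.015 and 0.015 m and z of thumbturn_c in the frame of tray3 between 0.0185 and 0.0285 m and x of big_padlock_c in the frame of tray2 between 0.0225 and 0.0525 m and y of big_padlock_c in the frame of tray2 between -0.015 and 0.015 m and z of big_padlock_c in the frame of tray2 between 0.032 and 0.042 m and x of stout_cyl_c in the frame of tray2 between -0.0525 and -0.0225 m and y of stout_cyl_c in the frame of tray2 between -0.015 and 0.015 m and z of stout_cyl_c in the frame of tray2 between 0.018 and 0.028 m); the robot touches nothing.
It fails at once if the small padlock is moved more than 25 mm (distance of small_padlock_c from where it was at the start of the episode above 0.025 m).
It fails at once if the screwdriver is moved more than 25 mm (distance of driver_c from where it was at the start of the episode above 0.025 m).
It fails at once if the glass jar is moved more than 25 mm (distance of jar_c from where it was at the start of the episode above 0.025 m).
It fails at once if a kit part is dropped or thrown (moves faster than 0.7 m/s with no finger on it: a free fall of about 25 mm) ((linear speed of knob above 0.7 m/s and contact force between knob and the fingers below 0.05 N) or (linear speed of tall_cyl above 0.7 m/s and contact force between tall_cyl and the fingers below 0.05 N) or (linear speed of thumbturn above 0.7 m/s and contact force between thumbturn and the fingers below 0.05 N) or (linear speed of big_padlock above 0.7 m/s and contact force between big_padlock and the fingers below 0.05 N) or (linear speed of stout_cyl above 0.7 m/s and contact force between stout_cyl and the fingers below 0.05 N)).
It also fails if it takes over 118 s, if anything falls off the work surface, if the arm or the gripper's body presses on something with over 40 N, if the wrist force passes 120 N, or if a joint passes its speed limit or range.

## Working session

There is one attempt and no reset: what is moved stays moved. The work goes in short steps, Python scripts to look and compute and a tool call to move; the robot and the scene stay as the last step left them, time stands still between calls to the robot, and variables do not carry over. Pictures are saved under pics/ and viewed, on a budget of 14 in all, crops included, one or two more only if the job needs it, and the job is handed in when it is done.

Besides the shell and the picture viewer there is one more tool, called after "Emit:" as name(argument=value, ...), one argument or row to a line, values as JSON. move_arm: Moves the arm, as the interface text tells. Shifts and turns lie within -1 to 1; 1 stands for 1000 mm of shift or 30 degrees of turn. Its arguments: {"type":"object","properties":{"targets":{"type":"array"},"fingers":{"type":"number"},"grip_force":{"type":"number"}},"required":["targets"]}

```bash
mkdir -p pics; ls; python3 - <<'E'
from station import ctrl
import cv2
for n in("scene","top"):
    cv2.imwrite(f"pics/{n}0.png",ctrl.camera(n)[:,:,::-1]); print(n,ctrl.camera_info(n))
print(ctrl.get_obs())
E
```

```text
pics
scene {'fx': 512.9773225446156, 'fy': 512.9773225446156, 'cx': 323.7593421735422, 'cy': 204.8695596528819, 'rvec': array([ 2.25118287,  0.768711  , -0.30039115]), 'tvec': array([-0.45056338, -0.16053749,  1.40733983])}
top {'fx': 394.2081455410458, 'fy': 394.2081455410458, 'cx': 313.7237732156217, 'cy': 205.4351773727091, 'rvec': array([ 2.15778587, -2.15168538,  0.11220291]), 'tvec': array([0.07595903, 0.55086884, 0.82933666])}
{'time_s': 0.1, 'qpos': array([-1.41156543e+00,  3.00419432e-01,  1.52152919e+00, -3.88447672e-05,
        1.32074658e+00, -6.65933145e-02]), 'joint_vel': array([ 5.85522606e-05, -1.94374276e-03, -2.37620043e-03,  7.08940198e-04,
        5.66825848e-04,  7.22114816e-04]), 'tau': array([ 1.94204833e-03, -5.32638359e+01, -3.53283656e+01,  7.09301513e-02,
        2.34563492e-02, -6.66594178e-05]), 'ee_pos': array([ 0.12309643, -0.53576414,  0.18433665]), 'eef_rot': array([-3.14049005e+00, -3.58251371e-05,  2.25833828e-01]), 'force': array([-0.31660873,  0.32629395,  0.22209062]), 'moment': array([-0.02270717, -0.02269192,  0.01331244]), 'grip_width': 0.09372157647795931}
```

View pics/top0.png

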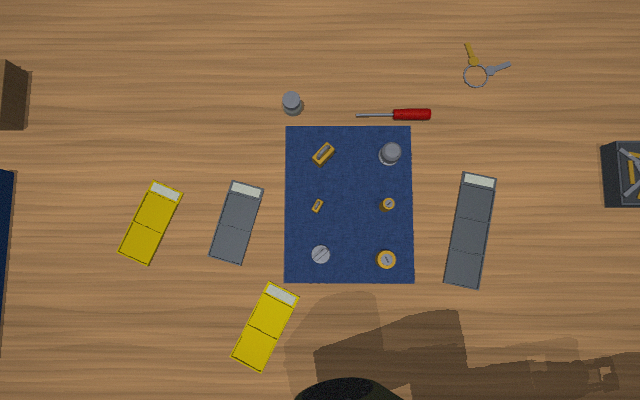

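View pics/scene0.png

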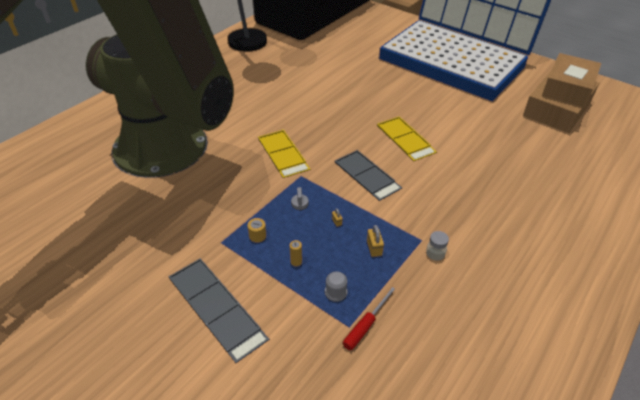

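Top view shows grey tray2 at about (237,222) with yellow look-alikes at (150,223) and (265,327), and tray3 at about (470,230). On the mat: big padlock (323,153), knob (390,153), small padlock (317,205), tall cylinder (388,204), thumb-turn (320,254), stout cylinder (386,259). The scene view agrees. I'll measure and enlarge next.

```bash
cat > h.py <<'E'
import cv2, numpy as np
from station import ctrl
def cam(i):
    K=np.array([[i['fx'],0,i['cx']],[0,i['fy'],i['cy']],[0,0,1]]);R=cv2.Rodrigues(i['rvec'])[0];return K,R,i['tvec']
def ray(i,uv):
    K,R,t=cam(i);d=R.T@np.linalg.inv(K)@np.array([*uv,1.]);return -R.T@t,d/np.linalg.norm(d)
def plane(i,uv,z):
    c,d=ray(i,uv);return c+d*(z-c[2])/d[2]
def tri(i,a,j,b):
    c,d=ray(i,a);e,f=ray(j,b);s=np.linalg.lstsq(np.c_[d,-f],e-c,rcond=None)[0]
    p,q=c+d*s[0],e+f*s[1];return (p+q)/2,np.linalg.norm(p-q)
def proj(i,p):
    return cv2.projectPoints(np.array([p],float),i['rvec'],i['tvec'],cam(i)[0],None)[0].ravel()
def blobs(m,lo):
    n,l,s,c=cv2.connectedComponentsWithStats(m.astype(np.uint8));return [(k,s[k,4],c[k].round(1)) for k in range(1,n) if s[k,4]>=lo],l
E
python3 - <<'E'
from h import *
im=cv2.imread("pics/top0.png");T=ctrl.camera_info("top")
hsv=cv2.cvtColor(im,cv2.COLOR_BGR2HSV)
grey=(hsv[...,1]<80)&(hsv[...,2]<135)&(hsv[...,2]>60)
card=(hsv[...,1]<60)&(hsv[...,2]>180)
for nm,m in(("grey",grey),("card",card)):
    bs,l=blobs(m,80)
    for k,a,c in bs:
        r=cv2.minAreaRect(np.argwhere(l==k)[:,::-1].astype(np.float32))
        print(nm,a,c,np.round(r[0],1),np.round(r[1],1),round(r[2]),plane(T,c,.006).round(3))
print("base px",proj(T,(0,0,0)))
a=cv2.resize(im[110:300,195:515],None,fx=2.5,fy=2.5,interpolation=cv2.INTER_CUBIC);cv2.imwrite("pics/topcrop.png",a)
E
```

```text
grey 282 [488.9  71.3] [487.4  74.5] [22.8 48.9] 84 [ 0.87  -0.33   0.006]
grey 395 [291.6 103.2] [291.7 103.2] [25.3 18.7] 81 [0.793 0.13  0.006]
grey 157 [284.3 204. ] [284.3 204. ] [  1. 156.] 1 [0.557 0.144 0.006]
grey 1013 [628.4 171. ] [627.5 172.5] [63. 23.] 90 [ 0.633 -0.632  0.006]
grey 404 [389.8 153.2] [389.3 153.4] [20.6 24.6] 27 [ 0.674 -0.096  0.006]
grey 3774 [469.4 234. ] [470.5 230.4] [ 37.3 114.5] 10 [ 0.491 -0.269  0.006]
grey 2577 [234.4 225.6] [235.3 222.1] [35.7 81.3] 17 [0.508 0.256 0.006]
card 159 [246.4 189.7] [245.8 189.6] [27.3  7.8] 16 [0.589 0.231 0.006]
base px [349.82933696 467.27936541]
```

View pics/topcrop.png

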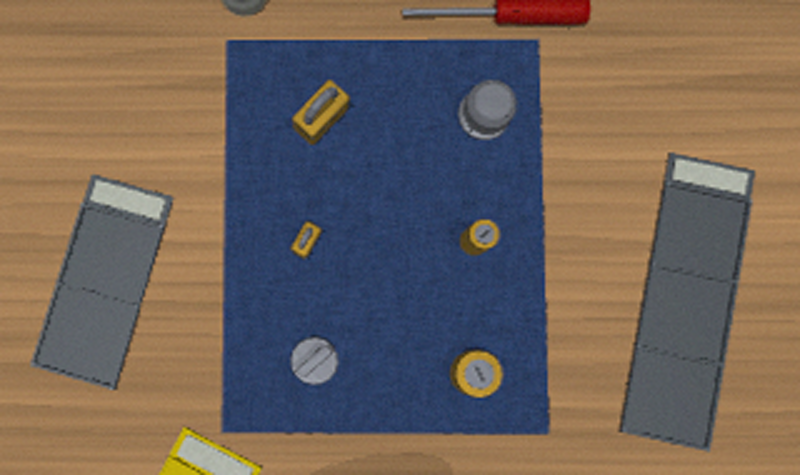

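Tray card ends are both on the far side. I'll move over the bench for a wrist view.

Emit:
move_arm(
  targets=[
    [0.031,-0.0227,-0.011,0,0,0],
    [0.062,-0.0454,-0.022,0,0,0],
    [0.093,-0.0681,-0.033,0,0,0],
    [0.124,-0.0908,-0.044,0,0,0],
    [0.155,-0.1135,-0.055,0,0,0],
  ],
  fingers=1,
  grip_force=25,
)

```text
time_s: 0.52
ee_pos: [0.2495, -0.389, 0.2401]
eef_rot: [-3.141, 0.0, 0.225]
force: [0.5, -1.3, 0.0]
grip_width: 0.0941
```

Emit:
move_arm(
  targets=[
    [0.031,-0.0227,-0.011,0,0,0],
    [0.062,-0.0454,-0.022,0,0,0],
    [0.093,-0.0681,-0.033,0,0,0],
    [0.124,-0.0908,-0.044,0,0,0],
    [0.155,-0.1135,-0.055,0,0,0],
  ],
)

```text
time_s: 0.93
ee_pos: [0.3752, -0.2436, 0.2954]
eef_rot: [-3.142, -0.0, 0.226]
force: [0.7, -0.4, -0.4]
grip_width: 0.0938
```

Emit:
move_arm(
  targets=[
    [0.031,-0.0227,-0.011,0,0,0.086],
    [0.062,-0.0454,-0.022,0,0,0.172],
    [0.093,-0.0681,-0.033,0,0,0.258],
    [0.124,-0.0908,-0.044,0,0,0.344],
    [0.155,-0.1135,-0.055,0,0,0.431],
  ],
)

```text
time_s: 1.35
ee_pos: [0.5009, -0.0982, 0.3502]
eef_rot: [-3.142, 0.0, -0.002]
force: [0.4, -1.2, 1.0]
grip_width: 0.094
```

```bash
python3 - <<'E'
from h import *
im=cv2.imread("pics/top0.png");T=ctrl.camera_info("top")
hsv=cv2.cvtColor(im,cv2.COLOR_BGR2HSV)
g=(hsv[...,1]<80)&(hsv[...,2]>60)
g=cv2.morphologyEx(g.astype(np.uint8),cv2.MORPH_CLOSE,np.ones((3,3)))
bs,l=blobs(g,1500)
for k,a,c in bs:
    r=cv2.minAreaRect(np.argwhere(l==k)[:,::-1].astype(np.float32)); P=np.array([plane(T,p,.008)[:2] for p in cv2.boxPoints(r)])
    e=P[1]-P[0],P[2]-P[1]; L=max(e,key=np.linalg.norm);L=L*np.sign(L[0]);u=L/np.linalg.norm(L);o=P.mean(0)-.014*u
    print(a,c,"sizes",[np.linalg.norm(x).round(3) for x in e],"origin",o.round(4),"yaw",np.arctan2(u[1],u[0]).round(3),[(o+s*u).round(3) for s in(.075,.0375,0,-.0375,-.075)])
o=ctrl.get_obs();print(o['time_s'],o['ee_pos'],o['eef_rot'])
W=ctrl.camera_info("wrist");np.save("w1.npy",W,allow_pickle=True)
cv2.imwrite("pics/w1.png",ctrl.camera("wrist")[:,:,::-1]);print(W)
E
```

```text
4116 [470.2 230.7] sizes [np.float64(0.257), np.float64(0.083)] origin [ 0.4868 -0.2681] yaw -0.216 [array([ 0.56 , -0.284]), array([ 0.523, -0.276]), array([ 0.487, -0.268]), array([ 0.45, -0.26]), array([ 0.414, -0.252])]
2854 [235.4 222.5] sizes [np.float64(0.182), np.float64(0.082)] origin [0.503  0.2572] yaw -0.265 [array([0.575, 0.238]), array([0.539, 0.247]), array([0.503, 0.257]), array([0.467, 0.267]), array([0.431, 0.277])]
1.35 [ 0.50090775 -0.09819216  0.3502358 ] [-3.14156247e+00  2.52921533e-04 -1.92590902e-03]
{'fx': 281.17633008435666, 'fy': 281.17633008435666, 'cx': 318.94749430794616, 'cy': 205.0639406014802, 'rvec': array([-2.06867323,  2.07289634,  0.29385534]), 'tvec': array([-0.09813134,  0.40587042,  0.6896828 ])}
```

View pics/w1.png

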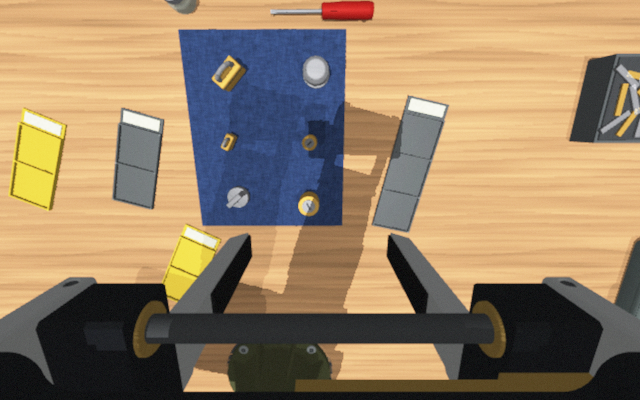

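Wrist view agrees with the top: big padlock (228,72), knob (316,72), small padlock (229,142), tall cylinder (309,142), thumb-turn (237,198), stout cylinder (308,205), grey tray2 at left (140,160), tray3 at right (410,165). I'm enlarging the wrist and scene views so the heights can be triangulated.

```bash
python3 - <<'E'
from h import *
a=cv2.imread("pics/w1.png")[40:230,200:350];cv2.imwrite("pics/w1c.png",cv2.resize(a,None,fx=3,fy=3,interpolation=cv2.INTER_CUBIC))
a=cv2.imread("pics/scene0.png")[180:310,240:400];cv2.imwrite("pics/s0c.png",cv2.resize(a,None,fx=4,fy=4,interpolation=cv2.INTER_CUBIC))
E
```

```text
(no output)
```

View pics/w1c.png

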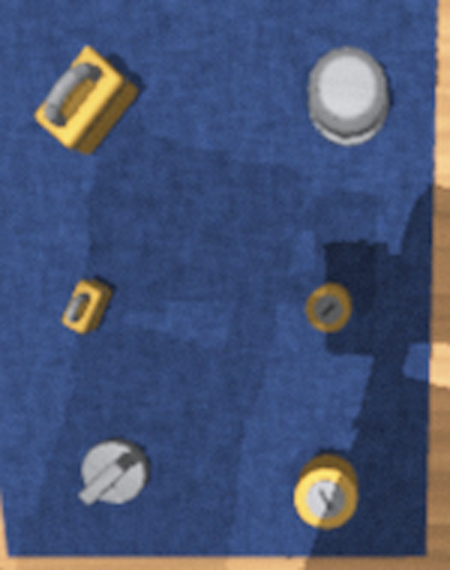

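View pics/s0c.png

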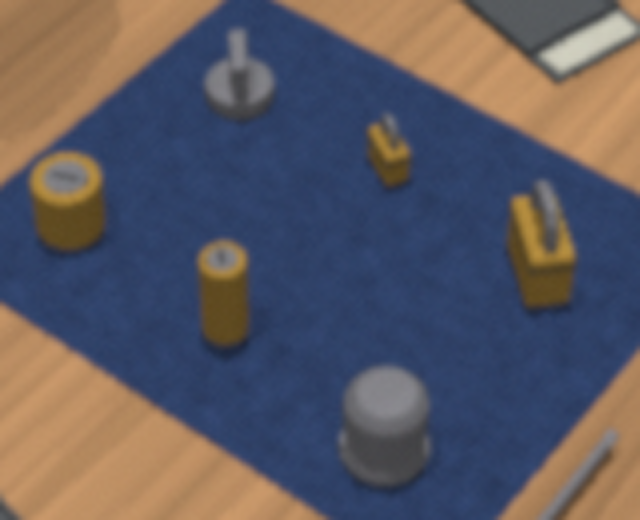

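```bash
python3 - <<'E'
from h import *
T=ctrl.camera_info("top");S=ctrl.camera_info("scene");W=np.load("w1.npy",allow_pickle=True).item()
f=lambda p,k,o:(np.array(p)+.5)/k-.5+np.array(o)
pts=dict(knob=((490,102),(349,87),(386,390)),tall=((484,234),(329,307),(223,260)),stout=((480,374),(326,497),(67,178)),thumb=((315,359),(108,478),(237,35)),big=((320,101),(73,93),(545,192)))
z=dict(knob=.048,tall=.058,stout=.04,thumb=.041,big=.067)
print("wristcam",(-cam(W)[1].T@W['tvec']).round(3),"topcam",(-cam(T)[1].T@T['tvec']).round(3))
for n,(a,b,c) in pts.items():
    a,b,c=f(a,2.5,(195,110)),f(b,3,(200,40)),f(c,4,(240,180))
    print(n,*[(x[0].round(4),x[1].round(4)) for x in(tri(T,a,S,c),tri(T,a,W,b),tri(W,b,S,c))],"| plane",plane(T,a,z[n])[:2].round(4),plane(W,b,z[n])[:2].round(4),plane(S,c,z[n])[:2].round(4))
def yaw(i,k,o,p,q,h):
    d=plane(i,f(p,k,o),h)-plane(i,f(q,k,o),h);return np.degrees(np.arctan2(d[1],d[0])).round(1),np.linalg.norm(d).round(4)
print("big yaw",yaw(T,2.5,(195,110),(330,81),(293,122),.04),yaw(W,3,(200,40),(90,47),(38,115),.04),yaw(W,3,(200,40),(136,88),(86,152),.0))
print("thumb yaw",yaw(T,2.5,(195,110),(331,347),(300,372),.041),yaw(W,3,(200,40),(132,458),(84,498),.041))
E
```

```text
wristcam [ 0.581 -0.099  0.55 ] topcam [0.45  0.066 0.889]
knob (array([ 0.6681, -0.0901,  0.0509]), np.float64(0.0021)) (array([ 0.6721, -0.0937,  0.0317]), np.float64(0.0039)) (array([ 0.6676, -0.0938,  0.0537]), np.float64(0.0029)) | plane [ 0.6697 -0.09  ] [ 0.6675 -0.0947] [ 0.6662 -0.0891]
tall (array([ 0.5523, -0.0806,  0.0594]), np.float64(0.0002)) (array([ 0.552 , -0.082 ,  0.0555]), np.float64(0.0022)) (array([ 0.5523, -0.0823,  0.0609]), np.float64(0.002)) | plane [ 0.5526 -0.0808] [ 0.5513 -0.0828] [ 0.5514 -0.0798]
stout (array([ 0.4351, -0.0776,  0.0425]), np.float64(0.001)) (array([ 0.4343, -0.0786,  0.0418]), np.float64(0.0012)) (array([ 0.4354, -0.0786,  0.0438]), np.float64(0.0021)) | plane [ 0.4346 -0.0784] [ 0.4334 -0.079 ] [ 0.4337 -0.0757]
thumb (array([0.4462, 0.0616, 0.0559]), np.float64(0.0018)) (array([0.4453, 0.0609, 0.0319]), np.float64(0.0038)) (array([0.455 , 0.0483, 0.0708]), np.float64(0.002)) | plane [0.4468 0.0621] [0.4463 0.0568] [0.4352 0.0731]
big (array([0.6646, 0.058 , 0.0692]), np.float64(0.0011)) (array([0.6682, 0.0573, 0.0456]), np.float64(0.0061)) (array([0.6635, 0.0514, 0.0719]), np.float64(0.008)) | plane [0.6656 0.0583] [0.6617 0.0496] [0.6633 0.0593]
big yaw (np.float64(-41.3), np.float64(0.0493)) (np.float64(-43.2), np.float64(0.0468)) (np.float64(-43.0), np.float64(0.0484))
thumb yaw (np.float64(-51.2), np.float64(0.0339)) (np.float64(-51.3), np.float64(0.0412))
```

Heights come out right for the knob, tall and stout cylinders (51, 59 and 42 mm). The thumb-turn and padlock picks disagree, so they get a nearer look before grasping. I'm approaching the tall cylinder and cross-checking the trays from their cards.

Emit:
move_arm(
  targets=[
    [0.0102,-0.0034,0.035,0,0,0],
    [0.0204,-0.0068,0.07,0,0,0],
    [0.0306,-0.0102,0.105,0,0,0],
    [0.0408,-0.0136,0.14,0,0,0],
    [0.051,-0.017,0.175,0,0,0],
  ],
)

```text
time_s: 1.82
ee_pos: [0.5511, -0.0828, 0.1729]
eef_rot: [-3.142, 0.0, 0.0]
force: [1.0, 0.5, 1.2]
grip_width: 0.094
```

```bash
python3 - <<'E'
from h import *
T=ctrl.camera_info("top");S=ctrl.camera_info("scene");W=np.load("w1.npy",allow_pickle=True).item()
C={}
for n,f in(("T","top0"),("W","w1"),("S","scene0")):
    hsv=cv2.cvtColor(cv2.imread(f"pics/{f}.png"),cv2.COLOR_BGR2HSV)
    bs,l=blobs((hsv[...,1]<60)&(hsv[...,2]>170),60);C[n]=bs
    print(n,[(int(a),c.tolist()) for k,a,c in bs])
o=ctrl.get_obs();print(o['ee_pos'],o['eef_rot']);W=ctrl.camera_info("wrist");np.save("w2.npy",W,allow_pickle=True)
cv2.imwrite("pics/w2.png",ctrl.camera("wrist")[:,:,::-1])
E
```

```text
T [(226, [478.7, 180.1]), (224, [164.6, 191.2]), (222, [245.5, 189.5]), (245, [280.3, 294.3])]
W [(151, [293.5, 10.2]), (316, [315.2, 68.7]), (273, [631.2, 87.9]), (462, [426.3, 107.3]), (441, [140.9, 120.6]), (104, [615.5, 121.1]), (402, [42.3, 123.3]), (126, [233.6, 195.4]), (72, [241.8, 201.3]), (65, [305.8, 205.2]), (280, [200.0, 237.2])]
S [(3059, [455.8, 52.5]), (187, [575.7, 71.1]), (101, [422.1, 152.6]), (118, [294.2, 169.3]), (124, [386.9, 190.2]), (298, [248.1, 345.2])]
[ 0.55113574 -0.08276082  0.17293844] [-3.14151813e+00  3.82502386e-04  3.56662325e-04]
```

View pics/w2.png

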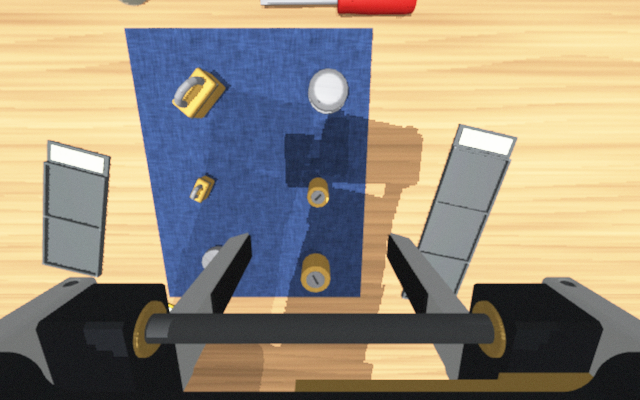

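Nearer view: tall cylinder's top at (318,197), between the fingers (midline about 319); knob (328,90), big padlock shackle (192,88), tray3 card (486,140), tray2 card (77,158). Triangulating.

```bash
python3 - <<'E'
from h import *
T=ctrl.camera_info("top");S=ctrl.camera_info("scene");W=np.load("w1.npy",allow_pickle=True).item();V=np.load("w2.npy",allow_pickle=True).item()
hsv=cv2.cvtColor(cv2.imread("pics/w2.png"),cv2.COLOR_BGR2HSV);print([(int(a),c.tolist()) for k,a,c in blobs((hsv[...,1]<60)&(hsv[...,2]>170),150)[0]])
for n,t,w,v,s in(("card3",(478.7,180.1),(426.3,107.3),(486,140),(248.1,345.2)),("card2",(245.5,189.5),(140.9,120.6),(77.5,158),(386.9,190.2))):
    print(n,tri(T,t,S,s)[0].round(4),tri(W,w,V,v)[0].round(4),tri(W,w,S,s)[0].round(4))
print("tall",plane(V,(318,197.5),.058).round(4),tri(V,(318,197.5),S,(295.6,244.9)))
print("stout",plane(V,(316.5,279),.04).round(4),"knob",plane(V,(328.5,89),.048).round(4))
# tray frames from all: predicted card centre = origin+ (L/2+14)
for o,y,h in(((.4868,-.2681),-.216,.114),((.503,.2572),-.265,.0765)):
    print(np.array(o)+(h+.014)*np.array([np.cos(y),np.sin(y)]))
E
```

```text
[(258, [295.1, 1.2]), (1018, [327.1, 89.6]), (167, [181.5, 89.7]), (909, [485.2, 141.0]), (882, [76.4, 158.3])]
card3 [ 0.6119 -0.2952  0.006 ] [ 0.6107 -0.2971  0.0035] [ 0.6104 -0.2956  0.0051]
card2 [0.5894 0.2325 0.0067] [ 0.5878  0.2353 -0.0018] [0.5881 0.2318 0.0055]
tall [ 0.5496 -0.0827  0.058 ] (array([ 0.55182625, -0.08197681,  0.06021029]), np.float64(0.00343903743696274))
stout [ 0.4328 -0.0805  0.04  ] knob [ 0.6673 -0.094   0.048 ]
[ 0.61182561 -0.29553351]
[0.59034087 0.23349721]
```

```bash
python3 - <<'E'
from h import *
a=cv2.imread("pics/w2.png")[55:215,160:360];cv2.imwrite("pics/w2c.png",cv2.resize(a,None,fx=4,fy=3.7,interpolation=cv2.INTER_CUBIC) if 0 else cv2.resize(a,None,fx=3.6,fy=3.6,interpolation=cv2.INTER_CUBIC))
E
```

```text
(no output)
```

View pics/w2c.png

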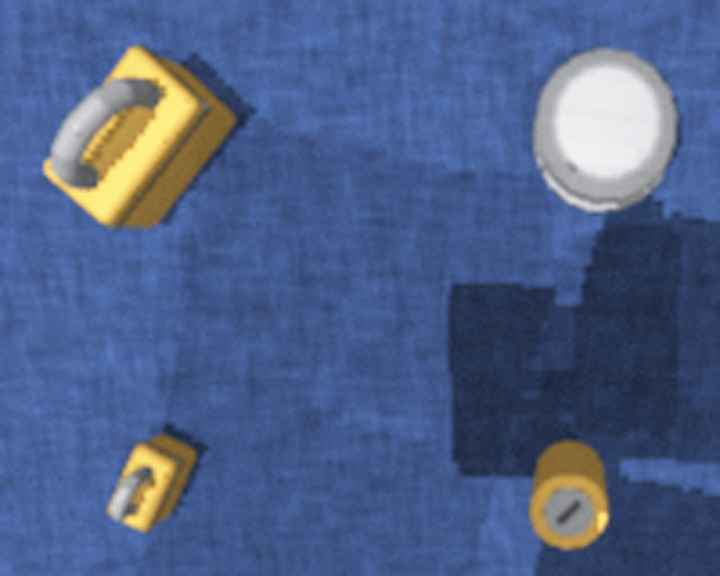

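The larger brass padlock with shackle (crop 125,135) is clearly the big one, and the small one is at (150,485). The round chrome head is the knob and the slim brass part at (568,500) is the tall cylinder. Tray positions agree to 1–2 mm, and the card top is about 5 mm high. Now grasping the tall cylinder.

Emit:
move_arm(
  targets=[
    [0,0,0.035,0,0,0],
    [0,0,0.07,0,0,0],
    [0,0,0.105,0,0,0],
    [0,0,0.14,0,0,0],
    [0,0,0.158,0,0,0],
  ],
)

```text
time_s: 2.28
ee_pos: [0.5494, -0.0829, 0.0139]
eef_rot: [-3.141, 0.004, 0.0]
force: [-0.6, 0.8, -0.3]
grip_width: 0.0939
```

Emit:
move_arm(
  targets=[
    [0,0,0,0,0,0],
    [0,0,0,0,0,0],
    [0,0,0,0,0,0],
    [0,0,0,0,0,0],
    [0,0,0,0,0,0],
  ],
  fingers=-1,
  grip_force=25,
)

```text
time_s: 2.7
ee_pos: [0.5519, -0.0833, 0.0185]
eef_rot: [3.141, -0.002, 0.0]
force: [0.2, -0.0, 0.5]
grip_width: 0.0639
```

Emit:
move_arm(
  targets=[
    [0,0,0,0,0,0],
    [0,0,0,0,0,0],
    [0,0,0,0,0,0],
    [0,0,-0.005,0,0,0],
    [0,0,-0.01,0,0,0],
  ],
)

```text
time_s: 3.12
ee_pos: [0.551, -0.083, 0.0271]
eef_rot: [-3.141, 0.001, 0.0]
force: [0.6, -0.0, -0.2]
grip_width: 0.0308
```

Emit:
move_arm(
  targets=[
    [0,0,0.005,0,0,0],
    [0,0,0.01,0,0,0],
    [0,0,0.01,0,0,0],
    [0,0,0.01,0,0,0],
    [0,0,0.01,0,0,0],
  ],
)

```text
time_s: 3.53
ee_pos: [0.5534, -0.0825, 0.0194]
eef_rot: [-3.141, -0.006, 0.0]
force: [0.6, 7.8, 19.9]
grip_width: 0.0256
```

Emit:
move_arm(
  targets=[
    [0,0,-0.01,0,0,0],
    [0,0,-0.03,0,0,0],
    [0,0,-0.055,0,0,0],
    [0,0,-0.08,0,0,0],
    [0,0,-0.08,0,0,0],
  ],
)

```text
time_s: 3.95
ee_pos: [0.5529, -0.0835, 0.1014]
eef_rot: [3.14, -0.006, 0.0]
force: [1.1, 0.3, -1.4]
grip_width: 0.0254
```

Emit:
move_arm(
  targets=[
    [-0.01,0.03,0,0,0,0],
    [-0.023,0.068,0,0,0,0],
    [-0.037,0.108,0,0,0,0],
    [-0.051,0.148,0,0,0,0],
    [-0.0645,0.186,0,0,0,0],
  ],
)

```text
time_s: 4.37
ee_pos: [0.4852, -0.2704, 0.0958]
eef_rot: [-3.141, 0.001, 0.0]
force: [0.5, -0.0, -2.2]
grip_width: 0.0256
```

Emit:
move_arm(
  targets=[
    [0,0,0.01,0,0,0],
    [0,0,0.025,0,0,0],
    [0,0,0.04,0,0,0],
    [0,0,0.05,0,0,0],
    [0,0,0.05,0,0,0],
  ],
)

```text
time_s: 4.78
ee_pos: [0.4853, -0.2681, 0.044]
eef_rot: [-3.139, 0.004, 0.0]
force: [-0.9, 0.3, -2.6]
grip_width: 0.0252
```

```bash
python3 - <<'E'
from h import *
o=ctrl.get_obs();print(o['ee_pos'],o['eef_rot'],o['grip_width'],o['force'])
W=ctrl.camera_info("wrist");np.save("w3.npy",W,allow_pickle=True)
cv2.imwrite("pics/w3.png",ctrl.camera("wrist")[:,:,::-1])
print(ctrl.get_obs()['ee_pos'])
E
```

```text
[ 0.48530944 -0.2681419   0.04401363] [-3.13920102e+00  3.83242718e-03  1.26568392e-04] 0.025249491501095706 [-0.89433817  0.33544718 -2.58307726]
[ 0.48598586 -0.26843361  0.04550576]
```

View pics/w3.png

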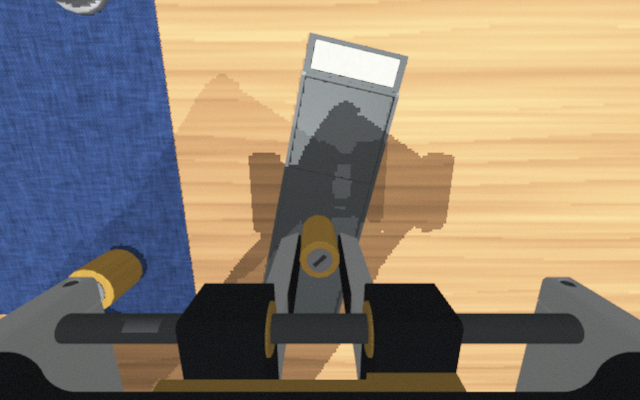

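Cylinder upright in the fingers at (318,245), over the middle pocket of tray3 (the divider shows behind it at about (335,170)). Lowering gently.

Emit:
move_arm(
  targets=[
    [0,0,0.007,0,0,0],
    [0,0,0.014,0,0,0],
    [0,0,0.019,0,0,0],
    [0,0,0.022,0,0,0],
    [0,0,0.024,0,0,0],
  ],
)

```text
time_s: 5.25
ee_pos: [0.4866, -0.2689, 0.0225]
eef_rot: [-3.141, 0.0, 0.0]
force: [-2.8, 4.1, 16.4]
grip_width: 0.0256
```

Emit:
move_arm(
  targets=[
    [0,0,0,0,0,0],
    [0,0,0,0,0,0],
    [0,0,0,0,0,0],
    [0,0,0,0,0,0],
    [0,0,0,0,0,0],
  ],
)

```text
time_s: 5.67
ee_pos: [0.4866, -0.269, 0.0229]
eef_rot: [3.142, -0.0, 0.0]
force: [0.5, 0.3, -2.5]
grip_width: 0.0254
```

Emit:
move_arm(
  targets=[
    [0,0,0,0,0,0],
    [0,0,0,0,0,0],
    [0,0,0,0,0,0],
    [0,0,0,0,0,0],
    [0,0,-0.01,0,0,0],
  ],
  fingers=1,
)

```text
time_s: 6.08
ee_pos: [0.4859, -0.2685, 0.0317]
eef_rot: [-3.14, 0.002, 0.0]
force: [-0.5, 0.1, -1.0]
grip_width: 0.0557
```

Emit:
move_arm(
  targets=[
    [0,0,-0.03,0,0,0],
    [0,0,-0.06,0,0,0],
    [0,0,-0.08,0,0,0],
    [0.03,-0.029,-0.08,0,0,0],
    [0.057,-0.055,-0.08,0,0,0],
  ],
)

```text
time_s: 6.5
ee_pos: [0.5447, -0.2144, 0.1157]
eef_rot: [3.14, -0.004, -0.003]
force: [0.0, -0.4, -0.1]
grip_width: 0.0886
```

Emit:
move_arm(
  targets=[
    [0.025,-0.024,0,0,0,0],
    [0.05,-0.048,0,0,0,0],
    [0.075,-0.072,0,0,0,0],
    [0.1,-0.096,0,0,0,0],
    [0.123,-0.12,0,0,0,0],
  ],
)

```text
time_s: 6.92
ee_pos: [0.6678, -0.0925, 0.1138]
eef_rot: [3.141, -0.001, 0.0]
force: [0.5, -0.8, -0.5]
grip_width: 0.0939
```

```bash
python3 - <<'E'
from h import *
T=ctrl.camera_info("top")
o=ctrl.get_obs();print(o['ee_pos'],o['eef_rot'])
W=ctrl.camera_info("wrist");np.save("w4.npy",W,allow_pickle=True)
b=ctrl.camera("wrist")[:,:,::-1];t=ctrl.camera("top")[:,:,::-1]
cv2.imwrite("pics/top4.png",t)
cv2.imwrite("pics/c4.png",np.vstack([b[20:290],cv2.resize(t[120:300,200:520],(640,360),interpolation=cv2.INTER_CUBIC)[:310]]))
print(ctrl.get_obs()['ee_pos'])
E
```

```text
[ 0.66782538 -0.09248651  0.11380598] [ 3.14145756e+00 -7.12121464e-04  2.86039479e-04]
[ 0.66867968 -0.09020239  0.1131579 ]
```

View pics/c4.png

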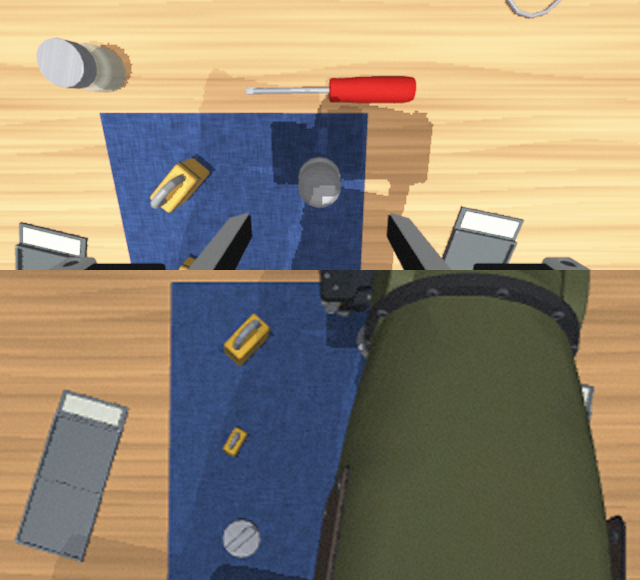

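Knob sits centred between the open fingers (320,185). Grasping it; the screwdriver and jar are well clear.

Emit:
move_arm(
  targets=[
    [0,0,0.03,0,0,0],
    [0,0,0.06,0,0,0],
    [0,0,0.085,0,0,0],
    [0,0,0.098,0,0,0],
    [0,0,0.1,0,0,0],
  ],
)

```text
time_s: 7.43
ee_pos: [0.6652, -0.0941, 0.0107]
eef_rot: [-3.141, 0.004, -0.0]
force: [-0.2, 0.7, 0.3]
grip_width: 0.0935
```

Emit:
move_arm(
  targets=[
    [0,0,0,0,0,0],
    [0,0,0,0,0,0],
    [0,0,0,0,0,0],
    [0,0,0,0,0,0],
    [0,0,0,0,0,0],
  ],
  fingers=-1,
)

```text
time_s: 7.85
ee_pos: [0.6671, -0.0941, 0.0139]
eef_rot: [3.141, -0.001, 0.0]
force: [0.5, -0.6, -0.0]
grip_width: 0.0641
```

Emit:
move_arm(
  targets=[
    [0,0,0,0,0,0],
    [0,0,0,0,0,0],
    [0,0,0,0,0,0],
    [0,0,0,0,0,0],
    [0,0,0,0,0,0],
  ],
)

```text
time_s: 8.27
ee_pos: [0.6667, -0.0939, 0.013]
eef_rot: [-3.141, -0.0, 0.0]
force: [-0.2, 1.4, 0.4]
grip_width: 0.0425
```

Emit:
move_arm(
  targets=[
    [0,0,-0.01,0,0,0],
    [0,0,-0.03,0,0,0],
    [0,0,-0.06,0,0,0],
    [0,0,-0.09,0,0,0],
    [-0.01,0.018,-0.09,0,0,0],
  ],
)

```text
time_s: 8.68
ee_pos: [0.6598, -0.1102, 0.11]
eef_rot: [3.14, -0.009, 0.003]
force: [1.3, -0.4, -1.5]
grip_width: 0.0427
```

Emit:
move_arm(
  targets=[
    [-0.019,0.034,0,0,0,0],
    [-0.038,0.068,0,0,0,0],
    [-0.057,0.102,0,0,0,0],
    [-0.076,0.137,0,0,0,0],
    [-0.097,0.173,0,0,0,0],
  ],
)

```text
time_s: 9.1
ee_pos: [0.5586, -0.2862, 0.1033]
eef_rot: [3.142, 0.0, 0.001]
force: [1.2, -1.0, -2.3]
grip_width: 0.0428
```

Emit:
move_arm(
  targets=[
    [0,0,0.02,0,0,0],
    [0,0,0.04,0,0,0],
    [0,0,0.06,0,0,0],
    [0,0,0.065,0,0,0],
    [0,0,0.065,0,0,0],
  ],
)

```text
time_s: 9.52
ee_pos: [0.5589, -0.2846, 0.0368]
eef_rot: [-3.14, 0.002, 0.0]
force: [0.8, 0.5, -2.0]
grip_width: 0.043
```

Emit:
move_arm(
  targets=[
    [0,0,0.007,0,0,0],
    [0,0,0.014,0,0,0],
    [0,0,0.018,0,0,0],
    [0,0,0.021,0,0,0],
    [0,0,0.022,0,0,0],
  ],
)

```text
time_s: 9.93
ee_pos: [0.5597, -0.2849, 0.016]
eef_rot: [-3.142, -0.0, 0.0]
force: [-2.9, 1.3, 5.9]
grip_width: 0.0426
```

Emit:
move_arm(
  targets=[
    [0,0,0,0,0,0],
    [0,0,0,0,0,0],
    [0,0,0,0,0,0],
    [0,0,0,0,0,0],
    [0,0,0,0,0,0],
  ],
)

```text
time_s: 10.35
ee_pos: [0.5597, -0.285, 0.016]
eef_rot: [3.141, -0.0, 0.0]
force: [-0.6, 0.5, -2.3]
grip_width: 0.0429
```

Emit:
move_arm(
  targets=[
    [0,0,0,0,0,0],
    [0,0,0,0,0,0],
    [0,0,0,0,0,0],
    [0,0,0,0,0,0],
    [0,0,0,0,0,0],
  ],
  fingers=1,
)

```text
time_s: 10.77
ee_pos: [0.5597, -0.285, 0.016]
eef_rot: [3.141, -0.0, 0.0]
force: [0.6, -0.0, -0.4]
grip_width: 0.0723
```

Emit:
move_arm(
  targets=[
    [0,0,-0.02,0,0,0],
    [0,0,-0.055,0,0,0],
    [0,0,-0.09,0,0,0],
    [-0.015,-0.024,-0.09,0,0,0],
    [-0.035,-0.057,-0.09,0,0,0],
  ],
)

```text
time_s: 11.18
ee_pos: [0.5255, -0.2292, 0.1077]
eef_rot: [3.139, -0.004, -0.002]
force: [-1.5, 0.7, -2.1]
grip_width: 0.0937
```

Emit:
move_arm(
  targets=[
    [-0.018,-0.03,0,0,0,0],
    [-0.036,-0.06,0,0,0,0],
    [-0.054,-0.09,0,0,0,0],
    [-0.073,-0.119,0,0,0,0],
    [-0.091,-0.148,0,0,0,0],
  ],
)

```text
time_s: 11.6
ee_pos: [0.4325, -0.0788, 0.1059]
eef_rot: [3.141, -0.0, 0.0]
force: [-0.1, 0.2, 0.4]
grip_width: 0.0938
```

```bash
python3 - <<'E'
from h import *
W=ctrl.camera_info("wrist");np.save("w5.npy",W,allow_pickle=True)
b=ctrl.camera("wrist")[:,:,::-1];cv2.imwrite("pics/w5.png",b);o=ctrl.get_obs();print(o['ee_pos'])
hsv=cv2.cvtColor(b,cv2.COLOR_BGR2HSV)
m=(hsv[...,0]>12)&(hsv[...,0]<32)&(hsv[...,1]>110)
print("stout px expected",proj(W,(.434,-.079,.04)))
E
```

```text
[ 0.42989822 -0.0752979   0.10562135]
stout px expected [318.12937266 207.11189235]
```

View pics/w5.png

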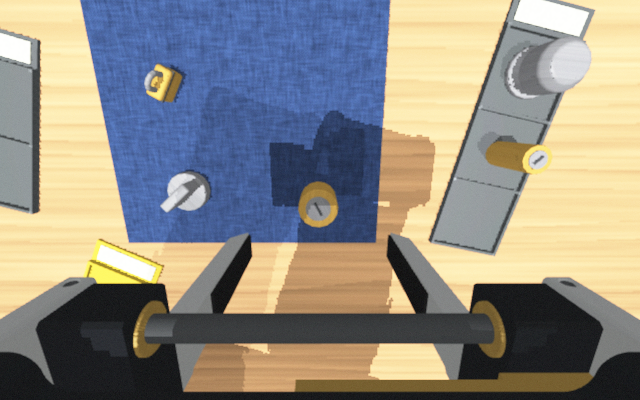

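Knob (545,65) and tall cylinder (520,155) stand upright in tray3's card and middle pockets. The stout cylinder at (318,208) matches its predicted pixel. Grasping it.

Emit:
move_arm(
  targets=[
    [0,0,0.02,0,0,0],
    [0,0,0.05,0,0,0],
    [0,0,0.08,0,0,0],
    [0,0,0.091,0,0,0],
    [0,0,0.093,0,0,0],
  ],
)

```text
time_s: 12.07
ee_pos: [0.4324, -0.0796, 0.0109]
eef_rot: [-3.141, 0.004, 0.0]
force: [-0.0, 0.2, -0.2]
grip_width: 0.0942
```

Emit:
move_arm(
  targets=[
    [0,0,0,0,0,0],
    [0,0,0,0,0,0],
    [0,0,0,0,0,0],
    [0,0,0,0,0,0],
    [0,0,0,0,0,0],
  ],
  fingers=-1,
)

```text
time_s: 12.48
ee_pos: [0.434, -0.0801, 0.0135]
eef_rot: [3.141, -0.001, 0.0]
force: [-0.5, 0.3, -0.2]
grip_width: 0.0639
```

Emit:
move_arm(
  targets=[
    [0,0,0,0,0,0],
    [0,0,0,0,0,0],
    [0,0,0,0,0,0],
    [0,0,0,0,0,0],
    [0,0,0,0,0,0],
  ],
)

```text
time_s: 12.9
ee_pos: [0.4336, -0.0799, 0.0129]
eef_rot: [-3.141, -0.0, 0.0]
force: [-0.6, 0.2, 1.9]
grip_width: 0.039
```

```bash
python3 - <<'E'
from h import *
T=ctrl.camera_info("top");W=np.load("w5.npy",allow_pickle=True).item();V=np.load("w2.npy",allow_pickle=True).item();S=ctrl.camera_info("scene")
b=cv2.imread("pics/w5.png");cv2.imwrite("pics/w5c.png",cv2.resize(b[155:225,150:225],None,fx=8,fy=8,interpolation=cv2.INTER_CUBIC))
f=lambda p:(np.array(p)+.5)/3.6-.5+np.array((160,55))
C=[plane(V,f(p),.04) for p in((135,47),(205,103),(115,225),(43,170))]
print("padlock body",np.mean(C,0).round(4),[np.linalg.norm(C[i]-C[i-1]).round(4) for i in range(4)],[np.degrees(np.arctan2(*(C[i]-C[j])[1::-1])).round(1) for i,j in((0,3),(1,2))])
# same corner in top view (330,81) crop
t=lambda p:(np.array(p)+.5)/2.5-.5+np.array((195,110))
print("heights",tri(T,t((330,81)),V,f((135,47)))[0].round(4),tri(T,t((349,97)),V,f((205,103)))[0].round(4))
s=lambda p:(np.array(p)+.5)/4-.5+np.array((240,180))
print("corner near-left w/ scene",tri(S,s((511,200)),V,f((43,170))),tri(S,s((574,255)),V,f((205,103))))
E
```

```text
padlock body [0.6643 0.054  0.04  ] [np.float64(0.0476), np.float64(0.0248), np.float64(0.0476), np.float64(0.0259)] [np.float64(-43.2), np.float64(-41.9)]
heights [0.6908 0.049  0.0372] [0.6767 0.0316 0.0321]
corner near-left w/ scene (array([0.64914215, 0.06340213, 0.05490632]), np.float64(0.019163306111862326)) (array([0.68287482, 0.03936545, 0.03982465]), np.float64(0.026803503828631742))
```

View pics/w5c.png

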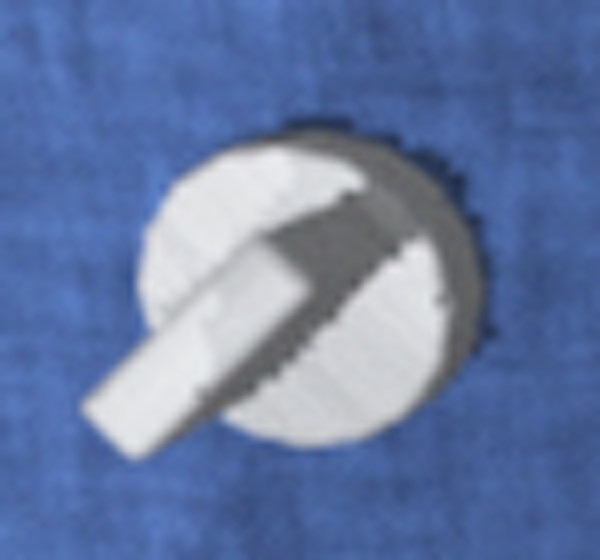

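Emit:
move_arm(
  targets=[
    [0,0,-0.01,0,0,0],
    [0,0,-0.03,0,0,0],
    [0,0,-0.06,0,0,0],
    [0,0,-0.09,0,0,0],
    [0.003,-0.025,-0.09,0,0,0],
  ],
)

```text
time_s: 13.32
ee_pos: [0.4388, -0.0573, 0.1083]
eef_rot: [3.139, -0.007, -0.002]
force: [1.5, 0.3, -3.0]
grip_width: 0.0388
```

Emit:
move_arm(
  targets=[
    [0.003,-0.032,0,0,0,0],
    [0.006,-0.064,0,0,0,0],
    [0.009,-0.096,0,0,0,0],
    [0.012,-0.128,0,0,0,0],
    [0.015,-0.16,0,0,0,0],
  ],
)

```text
time_s: 13.73
ee_pos: [0.4512, 0.1065, 0.1033]
eef_rot: [3.141, 0.0, 0.0]
force: [0.4, -0.3, -3.0]
grip_width: 0.0393
```

Emit:
move_arm(
  targets=[
    [0.003,-0.034,0,0,0,0],
    [0.006,-0.068,0,0,0,0],
    [0.009,-0.102,0,0,0,0],
    [0.012,-0.136,0,0,0,0],
    [0.015,-0.161,0,0,0,0],
  ],
)

```text
time_s: 14.15
ee_pos: [0.4661, 0.2684, 0.1032]
eef_rot: [3.142, 0.0, 0.001]
force: [0.5, -0.2, -3.1]
grip_width: 0.039
```

Emit:
move_arm(
  targets=[
    [0,0,0.02,0,0,0],
    [0,0,0.04,0,0,0],
    [0,0,0.06,0,0,0],
    [0,0,0.065,0,0,0],
    [0,0,0.065,0,0,0],
  ],
)

```text
time_s: 14.57
ee_pos: [0.4658, 0.2655, 0.037]
eef_rot: [3.14, 0.003, 0.0]
force: [-0.2, 0.5, -3.6]
grip_width: 0.039
```

Emit:
move_arm(
  targets=[
    [0,0,0.007,0,0,0],
    [0,0,0.014,0,0,0],
    [0,0,0.018,0,0,0],
    [0,0,0.021,0,0,0],
    [0,0,0.0225,0,0,0],
  ],
)

```text
time_s: 14.98
ee_pos: [0.4668, 0.266, 0.0159]
eef_rot: [-3.142, -0.0, 0.0]
force: [-8.0, -5.7, 19.0]
grip_width: 0.039
```

Emit:
move_arm(
  targets=[
    [0,0,0,0,0,0],
    [0,0,0,0,0,0],
    [0,0,0,0,0,0],
    [0,0,0,0,0,0],
    [0,0,0,0,0,0],
  ],
)

```text
time_s: 15.4
ee_pos: [0.4668, 0.2661, 0.0159]
eef_rot: [-3.141, -0.001, 0.0]
force: [-3.6, -2.3, 6.5]
grip_width: 0.0391
```

```bash
python3 - <<'E'
from h import *
W=np.load("w5.npy",allow_pickle=True).item();T=ctrl.camera_info("top")
f=lambda p:(np.array(p)+.5)/8-.5+np.array((150,155))
C=[plane(W,f(p),.041) for p in((262,240),(308,285),(135,460),(82,408))]
print("bar",np.mean(C,0).round(4),[np.linalg.norm(C[i]-C[i-1]).round(4) for i in range(4)],[np.degrees(np.arctan2(*(C[i]-C[j])[1::-1])).round(1) for i,j in((0,3),(1,2))])
print("base",plane(W,f((293,290)),.014).round(4))
t=lambda p:(np.array(p)+.5)/2.5-.5+np.array((195,110))
print("height",tri(T,t((315,359)),W,np.mean([f(p) for p in((262,240),(308,285),(135,460),(82,408))],0)))
o=ctrl.get_obs();print(o['ee_pos'],o['qpos'])
E
```

```text
bar [0.4433 0.0611 0.041 ] [np.float64(0.0325), np.float64(0.0073), np.float64(0.0328), np.float64(0.0086)] [np.float64(-49.9), np.float64(-47.6)]
base [0.4444 0.0614 0.014 ]
height (array([0.4452218 , 0.0613777 , 0.04163967]), np.float64(0.0035356563335766813))
[0.4667855  0.26605175 0.01594471] [ 4.49925169e-01  4.74393463e-01  1.71076234e+00 -1.25973352e-04
  9.55863722e-01  2.02061685e+00]
```

Thumb-turn: bar height 41.6 mm by two views (text 41), centre (0.445, 0.061), bar yaw about −49°. Releasing the stout cylinder, then going over the thumb-turn while turning 130° (the joint 6 limit rules out the other sense).

Emit:
move_arm(
  targets=[
    [0,0,0,0,0,0],
    [0,0,0,0,0,0],
    [0,0,0,0,0,0],
    [0,0,0,0,0,0],
    [0,0,0,0,0,0],
  ],
  fingers=1,
)

```text
time_s: 15.82
ee_pos: [0.4666, 0.2661, 0.0153]
eef_rot: [-3.142, -0.0, 0.0]
force: [-0.2, -0.2, 0.4]
grip_width: 0.069
```

Emit:
move_arm(
  targets=[
    [0,0,-0.02,0,0,0],
    [0,0,-0.055,0,0,0],
    [0,0,-0.09,0,0,0],
    [-0.003,0.03,-0.09,0,0,0],
    [-0.006,0.06,-0.09,0,0,0],
  ],
)

```text
time_s: 16.23
ee_pos: [0.4613, 0.2063, 0.1072]
eef_rot: [-3.14, -0.004, 0.002]
force: [-0.2, -0.1, 0.3]
grip_width: 0.0938
```

Emit:
move_arm(
  targets=[
    [-0.003,0.029,0,0,0,-0.2],
    [-0.006,0.058,0,0,0,-0.4],
    [-0.009,0.087,0,0,0,-0.6],
    [-0.012,0.116,0,0,0,-0.8],
    [-0.016,0.145,0,0,0,-1],
  ],
)

```text
time_s: 16.65
ee_pos: [0.4444, 0.0597, 0.1055]
eef_rot: [3.141, -0.0, 0.529]
force: [0.3, -0.5, -0.4]
grip_width: 0.0938
```

Emit:
move_arm(
  targets=[
    [0,0,0,0,0,-0.2],
    [0,0,0,0,0,-0.4],
    [0,0,0,0,0,-0.6],
    [0,0,0,0,0,-0.8],
    [0,0,0,0,0,-1],
  ],
)

```text
time_s: 17.07
ee_pos: [0.4446, 0.0609, 0.1054]
eef_rot: [3.141, -0.0, 1.052]
force: [-0.2, -0.0, -0.8]
grip_width: 0.0941
```

Emit:
move_arm(
  targets=[
    [0,0,0,0,0,-0.2],
    [0,0,0,0,0,-0.4],
    [0,0,0,0,0,-0.6],
    [0,0,0,0,0,-0.8],
    [0,0,0,0,0,-1],
  ],
)

```text
time_s: 17.48
ee_pos: [0.4446, 0.061, 0.1054]
eef_rot: [3.141, -0.0, 1.576]
force: [-0.3, -0.6, 0.1]
grip_width: 0.0941
```

Emit:
move_arm(
  targets=[
    [0,0,0,0,0,-0.2],
    [0,0,0,0,0,-0.4],
    [0,0,0,0,0,-0.6],
    [0,0,0,0,0,-0.8],
    [0,0,0,0,0,-1],
  ],
)

```text
time_s: 17.9
ee_pos: [0.4446, 0.061, 0.1054]
eef_rot: [3.141, 0.0, 2.1]
force: [-1.1, 0.5, -0.4]
grip_width: 0.0941
```

Emit:
move_arm(
  targets=[
    [0,0,0,0,0,-0.2],
    [0,0,0,0,0,-0.35],
    [0,0,0,0,0,-0.35],
    [0,0,0,0,0,-0.35],
    [0,0,0,0,0,-0.35],
  ],
)

```text
time_s: 18.32
ee_pos: [0.4446, 0.061, 0.1054]
eef_rot: [3.142, 0.0, 2.275]
force: [0.1, 0.2, 0.0]
grip_width: 0.0937
```

```bash
python3 - <<'E'
from h import *
o=ctrl.get_obs();print(o['ee_pos'],np.degrees(o['eef_rot']),o['qpos'].round(2))
W=ctrl.camera_info("wrist");np.save("w6.npy",W,allow_pickle=True)
b=ctrl.camera("wrist")[:,:,::-1];cv2.imwrite("pics/w6.png",b);print(ctrl.get_obs()['ee_pos'])
E
```

```text
[0.44462219 0.06101584 0.1053741 ] [1.79994746e+02 2.58819677e-03 1.30346166e+02] [ 0.05  0.16  1.89  0.    1.09 -0.65]
[0.4446087  0.06101258 0.1053552 ]
```

View pics/w6.png

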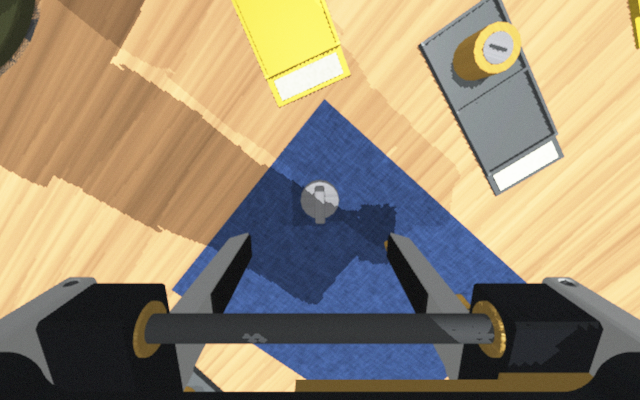

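The bar shows upright at (320,202), aligned with the fingers, and the stout cylinder stands in tray2's pocket away from the card. Fingertips must stay above the 14 mm base, so TCP goes to 18 mm.

Emit:
move_arm(
  targets=[
    [0,0,0.025,0,0,0],
    [0,0,0.05,0,0,0],
    [0,0,0.075,0,0,0],
    [0,0,0.084,0,0,0],
    [0,0,0.087,0,0,0],
  ],
  fingers=-1,
  grip_force=30,
)

```text
time_s: 18.78
ee_pos: [0.4438, 0.0609, 0.0171]
eef_rot: [-3.139, -0.002, 2.277]
force: [-0.0, -0.6, 0.8]
grip_width: 0.064
```

Emit:
move_arm(
  targets=[
    [0,0,0,0,0,0],
    [0,0,0,0,0,0],
    [0,0,0,0,0,0],
    [0,0,0,0,0,0],
    [0,0,0,0,0,0],
  ],
)

```text
time_s: 19.2
ee_pos: [0.445, 0.0611, 0.019]
eef_rot: [3.141, 0.001, 2.278]
force: [0.7, 0.5, 0.8]
grip_width: 0.0309
```

Emit:
move_arm(
  targets=[
    [0,0,0,0,0,0],
    [0,0,0,0,0,0],
    [0,0,0,0,0,0],
    [0,0,0,0,0,0],
    [0,0,0,0,0,0],
  ],
)

```text
time_s: 19.62
ee_pos: [0.4447, 0.061, 0.0184]
eef_rot: [3.141, 0.0, 2.278]
force: [0.0, -0.1, 0.3]
grip_width: 0.0091
```

```bash
python3 - <<'E'
from h import *
o=ctrl.get_obs();print(o['ee_pos'],o['eef_rot'],o['grip_width'])
R=cv2.Rodrigues(np.zeros(3))[0]
from scipy.spatial.transform import Rotation as Q
M=Q.from_euler('xyz',o['eef_rot']).as_matrix();print("to pocket (tool axes)",M.T@(np.array([.4136,-.252,o['ee_pos'][2]])-o['ee_pos']))
E
```

```text
[0.44469927 0.06102041 0.01837176] [3.14144471e+00 1.08711156e-04 2.27776517e+00] 0.009068163806746429
to pocket (tool axes) [-2.17800147e-01 -2.26962628e-01 -9.89939682e-06]
```

Emit:
move_arm(
  targets=[
    [0,0,-0.01,0,0,0],
    [0,0,-0.03,0,0,0],
    [0,0,-0.06,0,0,0],
    [0,0,-0.09,0,0,0],
    [-0.018,-0.019,-0.09,0,0,0],
  ],
)

```text
time_s: 20.03
ee_pos: [0.4443, 0.0369, 0.1139]
eef_rot: [3.135, 0.005, 2.28]
force: [1.2, -0.8, -1.5]
grip_width: 0.0088
```

Emit:
move_arm(
  targets=[
    [-0.02,-0.021,0,0,0,0],
    [-0.04,-0.042,0,0,0,0],
    [-0.06,-0.063,0,0,0,0],
    [-0.08,-0.084,0,0,0,0],
    [-0.1,-0.104,0,0,0,0],
  ],
)

```text
time_s: 20.45
ee_pos: [0.4271, -0.1099, 0.109]
eef_rot: [3.142, 0.0, 2.278]
force: [1.2, -0.2, -2.7]
grip_width: 0.0089
```

Emit:
move_arm(
  targets=[
    [-0.02,-0.021,0,0,0,0],
    [-0.04,-0.042,0,0,0,0],
    [-0.06,-0.063,0,0,0,0],
    [-0.08,-0.084,0,0,0,0],
    [-0.1,-0.104,0,0,0,0],
  ],
)

```text
time_s: 20.87
ee_pos: [0.413, -0.2536, 0.1089]
eef_rot: [-3.142, -0.0, 2.278]
force: [-1.1, 0.4, -1.5]
grip_width: 0.009
```

Emit:
move_arm(
  targets=[
    [0,0,0.02,0,0,0],
    [0,0,0.04,0,0,0],
    [0,0,0.06,0,0,0],
    [0,0,0.065,0,0,0],
    [0,0,0.065,0,0,0],
  ],
)

```text
time_s: 21.28
ee_pos: [0.413, -0.2517, 0.0427]
eef_rot: [-3.141, -0.003, 2.278]
force: [-0.8, -0.4, -1.9]
grip_width: 0.0089
```

Emit:
move_arm(
  targets=[
    [0,0,0.007,0,0,0],
    [0,0,0.014,0,0,0],
    [0,0,0.018,0,0,0],
    [0,0,0.021,0,0,0],
    [0,0,0.0225,0,0,0],
  ],
)

```text
time_s: 21.7
ee_pos: [0.4141, -0.2522, 0.0212]
eef_rot: [3.141, 0.001, 2.278]
force: [-4.9, 5.6, 20.3]
grip_width: 0.0085
```

Emit:
move_arm(
  targets=[
    [0,0,0,0,0,0],
    [0,0,0,0,0,0],
    [0,0,0,0,0,0],
    [0,0,0,0,0,0],
    [0,0,0,0,0,0],
  ],
)

```text
time_s: 22.12
ee_pos: [0.4139, -0.2522, 0.0213]
eef_rot: [3.141, 0.001, 2.278]
force: [-0.6, 3.1, 5.4]
grip_width: 0.0088
```

Emit:
move_arm(
  targets=[
    [0,0,0,0,0,0],
    [0,0,0,0,0,0],
    [0,0,0,0,0,0],
    [0,0,0,0,0,0],
    [0,0,0,0,0,0],
  ],
  fingers=1,
)

```text
time_s: 22.53
ee_pos: [0.4136, -0.2522, 0.0208]
eef_rot: [-3.142, -0.0, 2.278]
force: [0.4, 0.3, 0.5]
grip_width: 0.0386
```

Emit:
move_arm(
  targets=[
    [0,0,-0.02,0,0,0],
    [0,0,-0.055,0,0,0],
    [0,0,-0.09,0,0,0],
    [0,0,-0.09,0,0,0],
    [0.006,0.035,-0.09,0,0,0],
  ],
)

```text
time_s: 22.95
ee_pos: [0.4356, -0.2279, 0.1126]
eef_rot: [3.141, 0.004, 2.274]
force: [0.8, 0.2, -0.6]
grip_width: 0.0719
```

Emit:
move_arm(
  targets=[
    [0.006,0.036,0,0,0,0],
    [0.013,0.072,0,0,0,0],
    [0.019,0.108,0,0,0,0],
    [0.026,0.144,0,0,0,0],
    [0.0325,0.178,0,0,0,0],
  ],
)

```text
time_s: 23.37
ee_pos: [0.5515, -0.0828, 0.1104]
eef_rot: [-3.142, -0.0, 2.278]
force: [1.0, -1.2, 0.9]
grip_width: 0.0941
```

Emit:
move_arm(
  targets=[
    [0.006,0.036,0,0,0,-0.05],
    [0.013,0.072,0,0,0,-0.1],
    [0.019,0.108,0,0,0,-0.15],
    [0.026,0.144,0,0,0,-0.2],
    [0.0325,0.178,0,0,0,-0.24],
  ],
)

```text
time_s: 23.78
ee_pos: [0.6656, 0.0576, 0.1101]
eef_rot: [-3.141, -0.0, 2.405]
force: [-0.5, -0.4, -0.1]
grip_width: 0.094
```

Emit:
move_arm(
  targets=[
    [0,0,0,0,0,0],
    [0,0,0,0,0,0],
    [0,0,0,0,0,0],
    [0,0,0,0,0,0],
    [0,0,0,0,0,0],
  ],
)

```text
time_s: 24.2
ee_pos: [0.6645, 0.0547, 0.1111]
eef_rot: [3.142, 0.0, 2.402]
force: [0.3, -0.6, 0.3]
grip_width: 0.0943
```

```bash
python3 - <<'E'
from h import *
o=ctrl.get_obs();print(o['ee_pos'],np.degrees(o['eef_rot']),o['qpos'].round(2))
W=ctrl.camera_info("wrist");np.save("w7.npy",W,allow_pickle=True)
b=ctrl.camera("wrist")[:,:,::-1];cv2.imwrite("pics/w7.png",b)
E
```

```text
[0.66451239 0.0547199  0.11109692] [1.79995143e+02 1.07844032e-02 1.37628173e+02] [ 0.03  0.62  1.23 -0.    1.29 -0.8 ]
```

View pics/w7.png

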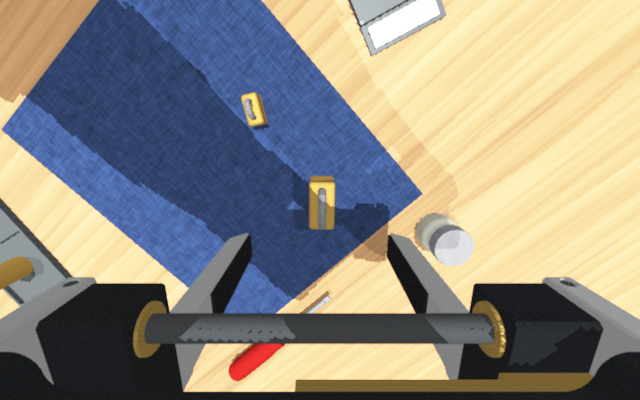

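Padlock at (322,205), aligned with the fingers and centred. The jar (445,240) and screwdriver lie outside the fingers' path, with about 50 mm to spare. Grasping the body.

Emit:
move_arm(
  targets=[
    [0,0,0.025,0,0,0],
    [0,0,0.055,0,0,0],
    [0,0,0.085,0,0,0],
    [0,0,0.096,0,0,0],
    [0,0,0.099,0,0,0],
  ],
)

```text
time_s: 24.67
ee_pos: [0.6635, 0.0553, 0.0097]
eef_rot: [-3.139, -0.003, 2.403]
force: [-0.1, 0.3, -0.2]
grip_width: 0.0938
```

Emit:
move_arm(
  targets=[
    [0,0,0,0,0,0],
    [0,0,0,0,0,0],
    [0,0,0,0,0,0],
    [0,0,0,0,0,0],
    [0,0,0,0,0,0],
  ],
  fingers=-1,
  grip_force=35,
)

```text
time_s: 25.08
ee_pos: [0.6653, 0.0558, 0.013]
eef_rot: [3.141, 0.001, 2.403]
force: [0.0, -0.2, -0.4]
grip_width: 0.0641
```

Emit:
move_arm(
  targets=[
    [0,0,0,0,0,0],
    [0,0,0,0,0,0],
    [0,0,0,0,0,0],
    [0,0,0,0,0,0],
    [0,0,0,0,0,0],
  ],
)

```text
time_s: 25.5
ee_pos: [0.6648, 0.0558, 0.0118]
eef_rot: [-3.142, -0.0, 2.403]
force: [-0.3, -0.2, 0.7]
grip_width: 0.0308
```

Emit:
move_arm(
  targets=[
    [0,0,0,0,0,0],
    [0,0,0,0,0,0],
    [0,0,0,0,0,0],
    [0,0,0,0,0,0],
    [0,0,0,0,0,0],
  ],
)

```text
time_s: 25.92
ee_pos: [0.6649, 0.0559, 0.0119]
eef_rot: [3.141, 0.0, 2.403]
force: [0.7, 1.4, 0.4]
grip_width: 0.0252
```

```bash
python3 - <<'E'
from h import *
o=ctrl.get_obs();print(o['ee_pos'],o['eef_rot'],o['grip_width'])
from scipy.spatial.transform import Rotation as Q
M=Q.from_euler('xyz',o['eef_rot']).as_matrix();print("to pocket (tool axes)",M.T@(np.array([.5385,.247,o['ee_pos'][2]])-o['ee_pos']))
E
```

```text
[0.66490417 0.05585943 0.01192933] [3.14131481e+00 1.69864600e-04 2.40348321e+00] 0.02515242086510533
to pocket (tool axes) [ 2.22123163e-01  5.63385501e-02 -2.20774716e-05]
```

Emit:
move_arm(
  targets=[
    [0,0,-0.01,0,0,0],
    [0,0,-0.03,0,0,0],
    [0,0,-0.06,0,0,0],
    [0,0,-0.09,0,0,0],
    [0.032,0.008,-0.09,0,0,0],
  ],
)

```text
time_s: 26.33
ee_pos: [0.6503, 0.0797, 0.1084]
eef_rot: [3.136, 0.007, 2.399]
force: [0.9, 0.7, -3.3]
grip_width: 0.0256
```

Emit:
move_arm(
  targets=[
    [0.038,0.0096,0,0,0,0],
    [0.076,0.0192,0,0,0,0],
    [0.114,0.0288,0,0,0,0],
    [0.152,0.0384,0,0,0,0],
    [0.19,0.048,0,0,0,0],
  ],
)

```text
time_s: 26.75
ee_pos: [0.5366, 0.2476, 0.1021]
eef_rot: [-3.141, -0.0, 2.403]
force: [0.4, 0.4, -4.9]
grip_width: 0.0251
```

Emit:
move_arm(
  targets=[
    [0,0,0.02,0,0,0],
    [0,0,0.04,0,0,0],
    [0,0,0.06,0,0,0],
    [0,0,0.065,0,0,0],
    [0,0,0.065,0,0,0],
  ],
)

```text
time_s: 27.17
ee_pos: [0.5373, 0.2461, 0.0357]
eef_rot: [-3.139, -0.001, 2.403]
force: [0.3, -0.1, -4.9]
grip_width: 0.0256
```

Emit:
move_arm(
  targets=[
    [0,0,0.007,0,0,0],
    [0,0,0.014,0,0,0],
    [0,0,0.018,0,0,0],
    [0,0,0.021,0,0,0],
    [0,0,0.022,0,0,0],
  ],
)

```text
time_s: 27.58
ee_pos: [0.5383, 0.2466, 0.0148]
eef_rot: [3.142, -0.0, 2.403]
force: [-2.6, -0.1, 2.4]
grip_width: 0.0255
```

Emit:
move_arm(
  targets=[
    [0,0,0,0,0,0],
    [0,0,0,0,0,0],
    [0,0,0,0,0,0],
    [0,0,0,0,0,0],
    [0,0,0,0,0,0],
  ],
)

```text
time_s: 28.0
ee_pos: [0.5383, 0.2466, 0.015]
eef_rot: [3.141, 0.0, 2.403]
force: [-0.9, -0.4, -4.3]
grip_width: 0.0258
```

Emit:
move_arm(
  targets=[
    [0,0,0.0005,0,0,0],
    [0,0,0.001,0,0,0],
    [0,0,0.001,0,0,0],
    [0,0,0.001,0,0,0],
    [0,0,0.001,0,0,0],
  ],
)

```text
time_s: 28.42
ee_pos: [0.5385, 0.2468, 0.0148]
eef_rot: [3.141, 0.0, 2.404]
force: [-3.0, -1.0, 7.1]
grip_width: 0.0256
```

Emit:
move_arm(
  targets=[
    [0,0,0,0,0,0],
    [0,0,0,0,0,0],
    [0,0,0,0,0,0],
    [0,0,0,0,0,0],
    [0,0,0,0,0,0],
  ],
  fingers=1,
)

```text
time_s: 28.83
ee_pos: [0.5383, 0.2466, 0.0138]
eef_rot: [3.142, 0.0, 2.403]
force: [-0.3, -1.1, -0.5]
grip_width: 0.0555
```

Emit:
move_arm(
  targets=[
    [0,0,-0.015,0,0,0],
    [0,0,-0.045,0,0,0],
    [0,0,-0.08,0,0,0],
    [0,0,-0.12,0,0,0],
    [0,0,-0.16,0,0,0],
  ],
)

```text
time_s: 29.25
ee_pos: [0.5378, 0.2464, 0.1754]
eef_rot: [-3.141, -0.0, 2.403]
force: [0.3, 0.3, 0.5]
grip_width: 0.0889
```

Emit:
move_arm(
  targets=[
    [-0.01,-0.025,-0.02,0,0,0],
    [-0.02,-0.05,-0.03,0,0,0],
    [-0.03,-0.075,-0.04,0,0,0],
    [-0.04,-0.1,-0.05,0,0,0],
    [-0.05,-0.12,-0.06,0,0,0],
  ],
)

```text
time_s: 29.67
ee_pos: [0.4936, 0.1229, 0.2345]
eef_rot: [3.141, 0.0, 2.403]
force: [0.2, -0.2, 0.3]
grip_width: 0.0943
```

Emit:
move_arm(
  targets=[
    [-0.01,-0.025,0,0,0,0],
    [-0.02,-0.05,0,0,0,0],
    [-0.03,-0.075,0,0,0,0],
    [-0.04,-0.1,0,0,0,0],
    [-0.05,-0.12,0,0,0,0],
  ],
)

```text
time_s: 30.08
ee_pos: [0.4499, 0.0005, 0.234]
eef_rot: [3.141, 0.0, 2.403]
force: [-0.0, 0.2, 0.6]
grip_width: 0.0938
```

```bash
python3 - <<'E'
from h import *
print(ctrl.get_obs()['ee_pos'],ctrl.get_obs()['time_s'])
t=ctrl.camera("top")[:,:,::-1];cv2.imwrite("pics/top8.png",t);s=ctrl.camera("scene")[:,:,::-1];cv2.imwrite("pics/s8.png",s)
k=3.2;g=lambda a:cv2.resize(a,None,fx=k,fy=k,interpolation=cv2.INTER_CUBIC)
A=g(t[165:295,200:290]);B=g(t[165:295,430:510]);
C=cv2.resize(s[100:370,150:420],(416,416),interpolation=cv2.INTER_CUBIC)[:,:250] if 0 else None
cv2.imwrite("pics/c8.png",np.hstack([A,B]));print(A.shape,B.shape)
b=cv2.imread("pics/top0.png");d=cv2.absdiff(b,np.ascontiguousarray(t))[90:300,270:440].max(2)
print("jar/driver diff",[int(cv2.absdiff(b,np.ascontiguousarray(t))[y0:y1,x0:x1].max()) for y0,y1,x0,x1 in((88,118,278,304),(105,123,350,435),(195,215,308,326))])
E
```

```text
[0.44986123 0.00045981 0.23400084] 30.0833
(416, 288, 3) (416, 256, 3)
jar/driver diff [19, 25, 151]
```

View pics/c8.png

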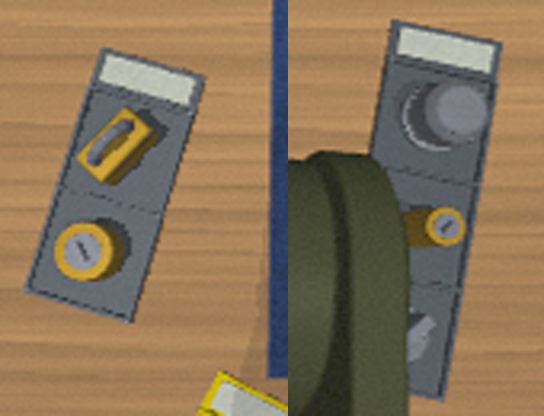

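View pics/s8.png

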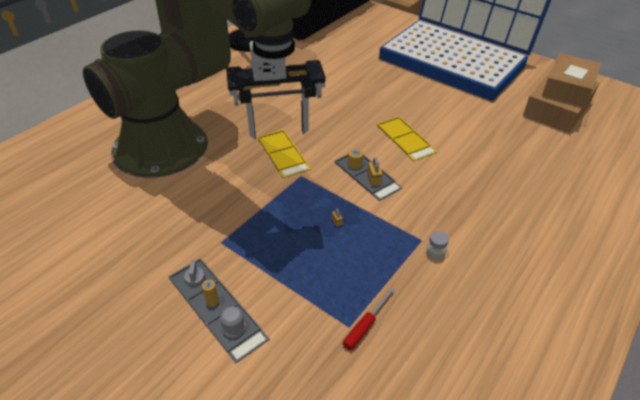

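All five stand in their pockets. One numeric check in tray coordinates, and of the small padlock, whose top-view difference (151) comes from the arm covering it, then hand in.

```bash
python3 - <<'E'
from h import *
T=ctrl.camera_info("top");k=3.2
tr={3:((.4868,-.2681),-.216),2:((.503,.2572),-.265)}
for n,t,px,o,z in(("knob",3,(460-288,110),(430,165),.051),("tall",3,(446-288,227),(430,165),.061),("stout",2,(83,250),(200,165),.043),("padlock",2,(112,137),(200,165),.07)):
    p=plane(T,(np.array(px)+.5)/k-.5+np.array(o),z)[:2];O,y=tr[t];R=np.array([[np.cos(y),np.sin(y)],[-np.sin(y),np.cos(y)]])
    print(n,(R@(p-O)*1000).round(1))
a,b=cv2.imread("pics/scene0.png"),cv2.imread("pics/s8.png")
for n,(x0,x1,y0,y1) in dict(small=(326,348,205,230),jar=(425,452,228,262),driver=(342,398,286,350)).items(): print(n,cv2.absdiff(a,b)[y0:y1,x0:x1].mean().round(1))
o=ctrl.get_obs();print(o['time_s'],o['joint_vel'].round(3),ctrl.hand_in())
E
```

```text
knob [78.   0.2]
tall [-2.1 -0.1]
stout [-35.6  -0.5]
padlock [41.1 -3.8]
small 6.6
jar 1.6
driver 2.0
the job is handed in; nothing more can be done
30.1833 [ 0.06   0.023 -0.024  0.011 -0.001  0.062] None
```

The job is handed in at 30.2 s of the 118 s allowed, with all five parts in the pockets you named.

| Part | Pocket | Measured in tray (x, y), mm | Pocket centre, mm |
|---|---|---|---|
| Knob | tray3, by the card | 78.0, 0.2 | 75, 0 |
| Tall cylinder | tray3, middle | −2.1, −0.1 | 0, 0 |
| Thumb-turn | tray3, last | not measured | −75, 0 |
| Large padlock | tray2, by the card | 41.1, −3.8 | 37.5, 0 |
| Stout cylinder | tray2, other | −35.6, −0.5 | −37.5, 0 |

- **Placement:** the measured parts are within about 4 mm of their pocket centres, against the 15 mm allowed. Each part was lowered until the force reading showed the pocket floor, then released, and all look upright in the last pictures.
- **Thumb-turn:** the arm hid part of it in the last top view, so it has no final measurement. It was released with the TCP within about 1 mm of the pocket centre, and the scene view shows it upright there.
- **Left alone:** the jar and screwdriver look unchanged in both views. The small padlock was hidden in the top view and appears in its place in the scene view. Its picture difference there was a little higher (6.6, against about 2 for the others), which I put down to the arm's shadow, though I did not check that.
- **Checks that disagreed:** early height estimates for the thumb-turn and padlock were off because the picked points did not match between views. Nearer views settled it at 41.6 mm for the thumb-turn bar (41 mm given). The padlock's body top came out less exactly, at 32–37 mm (40 mm given), and two padlock corners matched with the scene view were poor and not used.

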